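# Weigh a filter disc and load it into the cassette

### The arm

A 6-joint arm with a two-finger parallel gripper is mounted at the origin on the work surface. World frame = base frame: x ahead of the robot, y to its left, z up, the work surface at z = 0. Lengths are in m, angles in rad, forces in N, time in s.
With the tool pointing down it reaches from about 0.35 to 0.975 m from the base axis. Payload 4.9 kg.
Tool frame: the origin (TCP) lies on the centre line of the jaws, within the pads' length; the fingertips stand 22 mm ahead of it and the grasp point (between the pads) lies 3 mm ahead of it; z points along the fingers, y is the direction in which the jaws open and shut (so a half turn about z gives the same grasp; the last joint's range is limited). The gripper opens to 85 mm and grips with 20 to 120 N. Pads are 22 mm wide; open, the fingers measure 114 mm over their backs; the gripper's body (76 mm by 85 mm) begins 54 mm behind the grasp point. The pads swing forward as they close: fully open they stand 13 mm farther back than shut.
Start: joints at [-1.379, 0.053, 1.613, -0, 1.476, -0.119], TCP at [0.191, -0.595, 0.253] pointing down, gripper open.
Joint ranges: [-3.01, 3.01], [-1.01, 2.22], [0.06, 2.58], [-1.02, 4.17], [0.09, 2.62], [-3.14, 3.14]. Speed limits (rad/s): [2.57, 2.57, 3.14, 3.14, 3.14, 3.14].

### API

Orientations are given as [roll, pitch, yaw] about the fixed x, y, z axes, in that order (R = Rz(yaw) Ry(pitch) Rx(roll)).
In Python, from cell import robot, vision, hand_in gives the robot as it stands.
- The arm moves only by the shell command python3 -m pendant 'ROWS' [FORCE]. ROWS is JSON, a list of rows, each an object with "travel": the shift along the tool's x, y, z in m, a list of three; "roll": the turn about the tool's z in rad; "hand": the closure, from 0 (fully open) to 1 (shut). In form: [{"travel": [tx, ty, tz], "roll": roll, "hand": hand}, ...]. A call has 1 to 10 rows; each row is the pose to reach, as a shift and turn from the pose measured when the call began, along the tool's axes at that moment; what a row does not reach only later rows make up. A row lasts 1/8 s, in which the tool goes at most 62.5 mm and 10.7 degrees, less where a joint would pass 70% of its speed; a pose out of reach is approached as far as the arm can. A call with a gripper value outside its range is refused whole. The fingers move at their own pace and stop on an object; FORCE is the grip in N (left out, the last holds). Time passes only in rows, so rows that repeat a pose let the fingers close. It gives the time, the measured TCP pose, the force and the opening at its end, in the units of the state.
- robot.get_state(): the state, without advancing time (a new reading comes with each control period).
- vision.camera(name): name is "scene" or "top"; returns the picture (420x560x3 uint8, red, green, blue); there is no depth.
- vision.get_calibration(name): a dict with "intrinsics" (3x3 intrinsics, pixels), "rvec" (rotation vector, rad) and "tvec" (3), from world to camera coordinates, as OpenCV has them. Camera axes: x right, y down, z forward; pixel columns grow to the right and rows downward; lengths in m; the calibration is good to about 2 mm. A picture is of the moment at which its call begins. get_calibration takes no time and is no camera call.
- hand_in(): hands the job in, once; it reports no verdict.
Trained networks look in the newest picture that a camera, given by its name, has taken for a name from the list of things; names that differ only in an ending like _2 or _b are one class to them, and where a whole thing is asked for, a point or a joint stands for the part that bears it (a point fixed in the world has none). Each returns a list of dicts, best first, with "confidence" (0 to 1); they miss things now and then, are a little off and sometimes report something else, mostly with a low value. They report only what shows in the picture. A call takes as long as a camera call. They do not tell look-alikes from the thing itself.
- vision.masks_of(name, camera): "region" (420x560 bool, what is visible of it) and "box" ([left, top, width, height] in pixels, round what is visible of it).
The state is a dict: "time": time; "joints": joint angles; "qvel": joint speeds; "joint_efforts": joint torques, N m; "position": TCP position; "eef_rot": TCP orientation; "contact_force": force on the tool from outside, world axes, zero at the start; "moment": the same for the moment, N m; "width": finger opening in m.
Only numpy, scipy, OpenCV 4.12 (cv2) and the standard library are available. Lean on these libraries where they do the work, as an engineer would, in place of code of your own. Each camera call takes 0.05 s, during which the arm holds its last target. There are 200 camera calls.

### The job

Lift the larger of the two filter discs out of the draining rack, lay it flat on the balance pan and let go of it so that it can be weighed. Then take it up again and slide it level into the top slot of the cassette, the only empty one, until it is fully home against the back. Leave all other discs, the bottle and the pipe piece where they are.

Things in the scene. Friction and masses are not known exactly. Their poses are not given: they have to be found in the camera images.
- disc_center (a point): Centre of the larger white filter disc, 60 mm across, 8 mm thick, about 50 g. Its x axis is the disc's axis (normal to the flat faces). At the start it stands on edge in one of the rack's two places, faces across the rack's x axis.
- small_center (a point): Centre of the smaller white filter disc, 46 mm across, 8 mm thick, x axis normal to its faces; it stands on edge in the rack's other place and stays there.
- rack: Fixed steel draining rack, base 140 (x) by 70 (y) mm, origin at the centre of its underside, z up. Two places, at x -40 and +40 mm: a disc stands upright there on two cross rods between uprights 44 mm wide (y), 38 mm high, 11 mm apart (x). The larger disc's centre stands 39 mm, its top 69 mm above the table; it lifts straight up.
- pan (a point): Centre of the top face of the balance's flat, fixed, round steel pan, 144 mm across, 50 mm above the table. The white balance body below measures 200 (x) by 180 (y) mm and is 40 mm high. x axis points from the display at its front to its back, z up.
- slot (a point): Centre of the larger disc when fully home in the top slot; x points into the slot (its mouth faces -x), z up. From here: slot floor z -4 mm, roof z +10 (two side strips over |y| 13 to 36, 5 thick); side walls at y +-31.5; back stop x +30; front of walls and roof x -27 (a disc home stands 3 mm proud). The floor, 6 thick, goes on out of the mouth as a tongue 24 mm wide (y) to x -53.
- cassette: Fixed steel cassette on a grey plinth, axes as the slot's; its height differs from start to start. The top slot lies 100 mm above this origin; two equal slots with tongues lie 20 and 40 mm lower, each filled. Plinth x and y +-50 by +-45 mm, its top 50 mm above the origin. A disc let go on the tongue stays if its centre is over the tongue and its front under the roof.
- low_disc: Filter disc, 60 x 8 mm, in the bottom slot; origin at its centre, z its axis. It stays.
- mid_disc: Filter disc, 60 x 8 mm, in the middle slot; origin at its centre, z its axis. It stays.
- spool: Loose dark steel flanged pipe piece standing upright, 72 mm across, 86 mm high, origin at the centre of its underside. Not to be moved.
- bottle: Loose amber glass bottle, 64 mm across, 150 mm high, origin at the centre of its underside. Not to be moved.
There are look-alikes about, which are no part of the job. Leave any blue or turquoise look-alike of the part that bears disc_center alone.

How it is judged:
On the way:
1. the larger disc lies flat on the balance pan, let go and at rest (z of disc_center in the frame of pan between 0.001 and 0.007 m and horizontal distance between disc_center and pan below 0.06 m and angle between the x axis of disc_center and the z axis of pan, either way round below 0.08 rad and contact force between the fingers and disc below 0.05 N and linear speed of disc below 0.02 m/s), for 0.3 s.
At the end, for the whole second after the job is handed in: The larger disc, having lain on the pan, rests in the top slot within 4 mm of fully home, level within 0.08 rad (3 mm in height, 4 mm sideways); discs in the lower slots moved under 6 mm, the small disc under 15 mm, bottle and pipe piece under 20 mm (x of disc_center in the frame of slot between -0.004 and 0.003 m and y of disc_center in the frame of slot between -0.004 and 0.004 m and z of disc_center in the frame of slot between -0.003 and 0.003 m and angle between the x axis of disc_center and the z axis of slot, either way round below 0.08 rad and linear speed of disc below 0.01 m/s and distance of each of spool, bottle from where it was at the start of the episode below 0.02 m and distance of small_center from where it was at the start of the episode below 0.015 m and distance of each of low_disc, mid_disc from where it was at the start of the episode below 0.006 m); the robot touches nothing.
It fails at once if the bottle or the pipe piece is shifted or tipped (distance of any of spool, bottle from where it was at the start of the episode above 0.03 m or angle between any of spool, bottle's own z axis and vertical above 0.5 rad).
It fails at once if the small disc is taken out of its place (distance of small_center from where it was at the start of the episode above 0.03 m).
It fails at once if a disc in a lower slot is shifted (distance of any of low_disc, mid_disc from where it was at the start of the episode above 0.012 m).
It also fails if it takes over 61 s, if anything falls off the work surface, if the arm or the gripper's body presses on something with over 40 N, if the wrist force passes 120 N, or if a joint passes its speed limit or range.

## Working session

There is one attempt and no reset: what is moved stays moved. The work goes in short steps, Python scripts to look and compute and a shell command to move; the robot and the scene stay as the last step left them, time stands still between calls to the robot, and variables do not carry over. Pictures are saved under pics/ and viewed, about 8 in all and at most 12, crops included, and the job is handed in when it is done.

```bash
ls; mkdir -p pics; python3 - <<'E'
from cell import robot, vision
import cv2, numpy as np
s=robot.get_state(); print(s['time'],s['position'],s['eef_rot'],s['width'])
for c in ['scene','top']:
    im=vision.camera(c); np.save(f'pics/{c}0.npy',im); cv2.imwrite(f'pics/{c}0.png',im[:,:,::-1])
    k=vision.get_calibration(c); R=cv2.Rodrigues(np.array(k['rvec'],float))[0]
    print(c,np.array(k['intrinsics']).tolist(),(-R.T@np.array(k['tvec']).ravel()).round(3),R.round(3).tolist())
    for n in ['disc_center','small_center','rack','pan','slot','cassette','low_disc','mid_disc','spool','bottle']:
        try: print(n,[(round(d['confidence'],2),d['box'],int(d['region'].sum())) for d in vision.masks_of(n,c)[:5]])
        except Exception as e: print(n,e)
E
```

```text
pics
0.0 [ 0.19103605 -0.59447749  0.25205483] [-3.13953907e+00 -2.31531560e-04  3.10841742e-01] 0.08557305745839798
scene [[443.7707825221667, 0.0, 280.7039748878533], [0.0, 443.7707825221667, 215.84012187520838], [0.0, 0.0, 1.0]] [ 0.884 -0.441  0.939] [[0.781, 0.625, 0.007], [0.544, -0.673, -0.501], [-0.308, 0.395, -0.866]]
disc_center [(0.81, [165.7, 206.8, 31.7, 14.5], 295), (0.76, [174.1, 245.8, 22.4, 22.1], 252), (0.73, [151.4, 229.5, 6.6, 22.6], 109), (0.71, [104.9, 251.0, 24.2, 26.1], 344), (0.69, [144.1, 275.5, 15.1, 29.0], 207)]
small_center []
rack [(0.93, [168.3, 251.4, 66.7, 52.9], 1423), (0.32, [173.6, 244.9, 23.0, 23.6], 237)]
pan [(0.78, [219.9, 160.0, 106.5, 97.6], 5899)]
slot []
cassette [(0.81, [317.6, 114.2, 48.4, 56.8], 2065)]
low_disc []
mid_disc [(0.35, [309.7, 271.3, 39.6, 45.1], 1379)]
spool [(0.92, [309.4, 271.1, 38.4, 44.3], 1341)]
bottle [(0.97, [356.8, 221.1, 33.6, 45.7], 1178)]
top [[407.58503708440185, 0.0, 274.1630835310381], [0.0, 407.58503708440185, 211.8668466902054], [0.0, 0.0, 1.0]] [ 0.371 -0.018  1.026] [[0.002, -1.0, 0.017], [-0.981, -0.005, -0.192], [0.192, -0.017, -0.981]]
disc_center [(0.74, [364.1, 278.8, 9.9, 22.6], 192), (0.68, [400.9, 297.4, 17.4, 3.8], 85), (0.67, [321.3, 278.2, 13.2, 23.1], 132), (0.58, [395.9, 249.2, 11.9, 16.0], 153), (0.44, [352.2, 251.9, 21.0, 4.7], 70)]
small_center []
rack [(0.58, [343.3, 211.3, 29.9, 52.5], 1185)]
pan [(0.77, [226.2, 184.6, 79.9, 85.9], 5758)]
slot [(0.94, [136.1, 192.9, 47.9, 47.1], 1910)]
cassette [(0.8, [136.4, 189.4, 47.5, 50.7], 1908)]
low_disc []
mid_disc [(0.29, [354.0, 215.5, 15.9, 6.8], 81), (0.19, [138.2, 192.6, 44.3, 46.2], 1846)]
spool [(0.6, [292.7, 114.8, 32.3, 37.6], 928), (0.51, [136.6, 192.8, 46.8, 49.7], 1884)]
bottle [(0.72, [238.5, 103.2, 23.6, 42.7], 805)]
```

```bash
python3 - <<'E'
import cv2
a=cv2.imread('pics/scene0.png');b=cv2.imread('pics/top0.png')
cv2.imwrite('pics/v1.png',cv2.resize(a,(784,588),interpolation=cv2.INTER_CUBIC))
cv2.imwrite('pics/v2.png',cv2.resize(b,(784,588),interpolation=cv2.INTER_CUBIC))
E
```

```text
(no output)
```

View pics/v1.png

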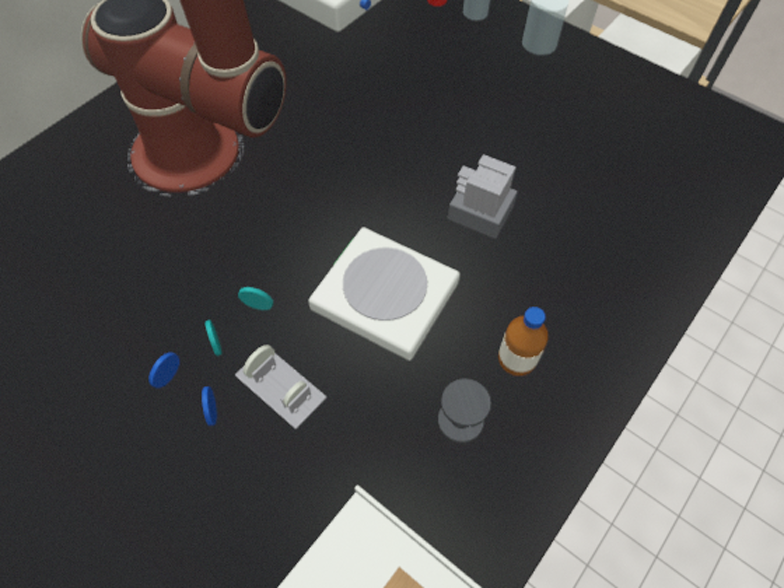

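View pics/v2.png

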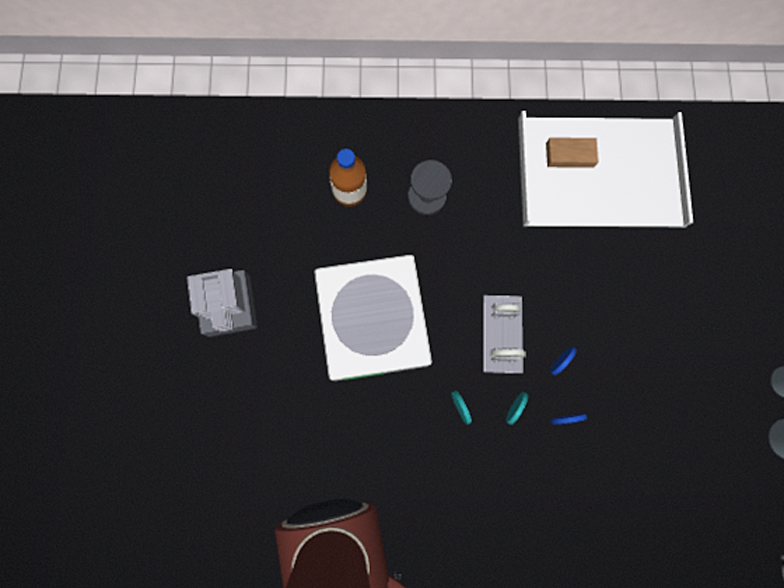

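Top view (1.4x): the rack is at (503,333), with the bigger white disc at (508,354) and the smaller at (505,309). The pan is at (372,315) and the cassette at (218,300). The blue and turquoise discs at (565,362), (570,420), (460,407) and (517,408) are look-alikes. The candidate is the white disc in the robot-side place: it is about 21 px wide against 16 px. I'll confirm this in an enlarged crop.

```bash
python3 - <<'E'
import cv2, numpy as np
a=cv2.imread('pics/scene0.png');b=cv2.imread('pics/top0.png')
def c(i,x,y,w=80,h=60): return cv2.resize(i[y:y+h,x:x+w],(400,300),interpolation=cv2.INTER_CUBIC)
cv2.imwrite('pics/v3.png',np.vstack([np.hstack([c(b,320,205),c(a,163,245)]),np.hstack([c(b,120,186),c(a,305,110)])]))
E
```

```text
(no output)
```

View pics/v3.png

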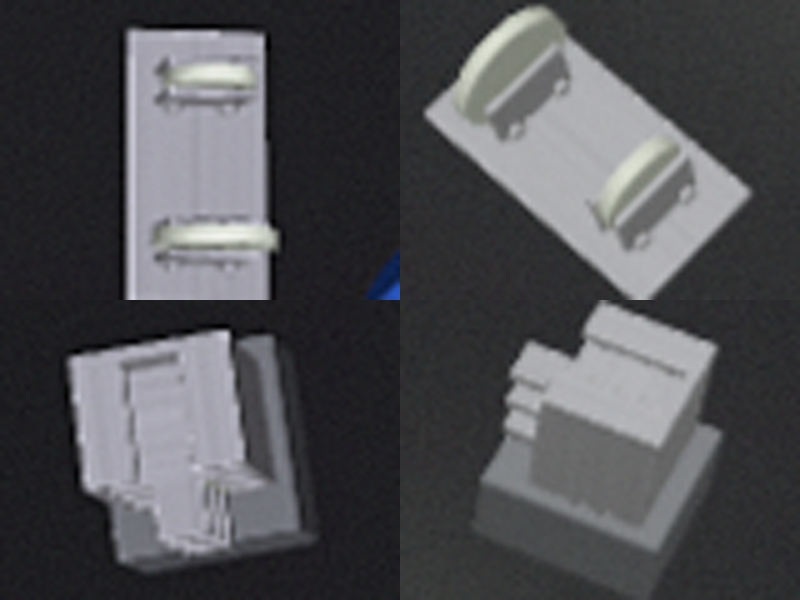

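The crop confirms it: the robot-side white disc stands well beyond its uprights and is clearly the bigger one, at top px (363.2,252.4). The cassette mouth faces the robot. Next I compute the positions.

```bash
cat > h.py <<'E'
import cv2, numpy as np
from cell import robot, vision
def cal(c):
    k=vision.get_calibration(c); return np.array(k['intrinsics'],float),np.array(k['rvec'],float).ravel(),np.array(k['tvec'],float).ravel()
def proj(c,P):
    K,r,t=cal(c); return cv2.projectPoints(np.array(P,float).reshape(-1,1,3),r,t,K,None)[0].reshape(-1,2)
def ray(c,px,z):
    K,r,t=cal(c); R=cv2.Rodrigues(r)[0]; o=-R.T@t; d=R.T@np.linalg.inv(K)@np.array([*px,1.]); return o+d*(z-o[2])/d[2]
def Rz(a): return np.array([[np.cos(a),-np.sin(a),0],[np.sin(a),np.cos(a),0],[0,0,1]])
E
python3 - <<'E'
from h import *
from scipy.optimize import least_squares
T=lambda x,y:(120+x/5,186+y/5); S=lambda x,y:(305+x/5,110+y/5)
top=np.array([T(85,190),T(243,165),T(68,55),T(230,30)])
sc=np.array([S(200,5),S(143,103),S(317,48),S(262,147)])
def mod(p,L): return np.array([[-.027,.036,.015],[-.027,-.036,.015],[L,.036,.015],[L,-.036,.015]])@Rz(p[3]).T+p[:3]
f=lambda p:np.r_[(proj('top',mod(p,p[4]))-top).ravel(),(proj('scene',mod(p,p[4]))-sc).ravel()]
r=least_squares(f,[.4,.3,.15,0,.035]); print('slot',r.x.round(4)); print(r.fun.reshape(-1,2).round(1).tolist())
print('pan',ray('top',(265.7,225),.05).round(4),ray('scene',(275,202.9),.05).round(4))
print('rack edge',[ray('top',(320+x/5,205+y/5),.006).round(4).tolist() for x,y in [(127,28),(265,33),(127,300)]])
print('rack scene',[ray('scene',(163+x/5,245+y/5),.006).round(4).tolist() for x,y in [(25,113),(350,190),(235,300)]])
print('disc top',ray('top',(363.2,252.4),.067).round(4), 'ends',[ray('top',(320+x/5,205+y/5),.055).round(4).tolist() for x,y in [(157,237),(278,240)]])
print('disc scene', [ray('scene',(163+x/5,245+y/5),.067).round(4).tolist() for x,y in [(130,10)]])
for c in ['top','scene']:
    im=np.load(f'pics/{c}0.npy').astype(int); x0,y0=((350,205) if c=='top' else (163,240))
    w=(im[...,0]>140)&(im[...,0]-im[...,2]>8); m=np.zeros_like(w); m[y0:y0+65,x0:x0+80]=w[y0:y0+65,x0:x0+80]
    n,l,st,ce=cv2.connectedComponentsWithStats(m.astype(np.uint8)); print(c,[(s.tolist(),q.round(1).tolist()) for s,q in zip(st,ce) if s[4]>30][1:])
E
```

```text
slot [0.5555 0.2479 0.0908 0.1828 0.0365]
[[-0.1, -0.3], [-0.2, -0.8], [0.0, -0.0], [-1.2, -0.4], [-0.2, -0.1], [-0.9, -0.3], [-0.3, 0.5], [-0.8, 0.5]]
pan [ 0.5299 -0.0144  0.05  ] [ 0.5353 -0.0164  0.05  ]
rack edge [[0.5754, -0.2179, 0.006], [0.5731, -0.2888, 0.006], [0.437, -0.2135, 0.006]]
rack scene [[0.4378, -0.2822, 0.006], [0.5774, -0.2174, 0.006], [0.5724, -0.2867, 0.006]]
disc top [ 0.4627 -0.245   0.067 ] ends [[0.4638, -0.2195, 0.055], [0.4626, -0.2775, 0.055]]
disc scene [[0.4674, -0.2299, 0.067]]
top []
scene []
```

```bash
python3 -m pendant '[{"travel":[0.367,-0.246,0.05],"roll":-1.23,"hand":0.2},{"travel":[0.367,-0.246,0.05],"roll":-1.23,"hand":0.2},{"travel":[0.367,-0.246,0.05],"roll":-1.23,"hand":0.2},{"travel":[0.367,-0.246,0.05],"roll":-1.23,"hand":0.2},{"travel":[0.367,-0.246,0.05],"roll":-1.23,"hand":0.2},{"travel":[0.367,-0.246,0.05],"roll":-1.23,"hand":0.2},{"travel":[0.367,-0.246,0.05],"roll":-1.23,"hand":0.2},{"travel":[0.367,-0.246,0.05],"roll":-1.23,"hand":0.2},{"travel":[0.367,-0.246,0.05],"roll":-1.23,"hand":0.2}]' 40
python3 - <<'E'
from h import *
s=robot.get_state(); print(s)
a=vision.camera('scene')[:,:,::-1];b=vision.camera('top')[:,:,::-1]
def c(i,x,y,w=100,h=75): return cv2.resize(i[y:y+h,x:x+w],(400,300),interpolation=cv2.INTER_CUBIC)
cv2.imwrite('pics/v4.png',np.hstack([c(b,310,200),c(a,140,210)]))
print(proj('top',[.465,-.248,.069]),proj('scene',[.465,-.248,.069]))
E
```

```text
time: 2.22
position: [0.4653, -0.2486, 0.2033]
eef_rot: [-3.141, 0.0, 1.541]
contact_force: [-1.0, 0.1, 0.4]
width: 0.0684
{'time': 2.225, 'joints': array([-6.31407769e-01, -1.46040994e-01,  1.88943623e+00, -6.25346411e-04,
        1.39825466e+00, -6.01870453e-01]), 'qvel': array([-0.0358973 , -0.00495599, -0.00436715, -0.00119288, -0.0011501 ,
       -0.00547775]), 'joint_efforts': array([ 1.26099676e+00, -2.96560568e+01, -3.59883034e+01,  8.60629510e-02,
        6.86774467e-03,  2.72905530e-02]), 'position': array([ 0.465334  , -0.24855976,  0.20333674]), 'eef_rot': array([-3.14119664e+00,  4.75369956e-04,  1.54136649e+00]), 'contact_force': array([-1.04457052,  0.06076741,  0.36739425]), 'moment': array([ 0.00995001,  0.02026987, -0.01650543]), 'width': 0.06836702663074919}
[[364.63961949 251.36804773]] [[182.12336392 251.843553  ]]
```

View pics/v4.png

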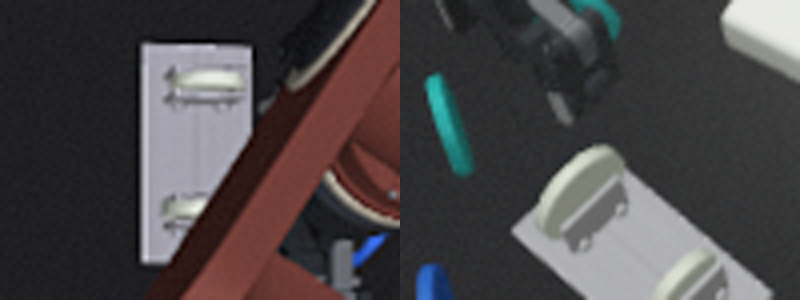

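Scene crop: the fingers hang above the big disc, whose top is near scene px (185,250) against a predicted (182,252). That agrees, so I descend and grip.

```bash
python3 -m pendant '[{"travel":[0,0,0.05],"roll":0,"hand":0.2},{"travel":[0,0,0.1],"roll":0,"hand":0.2},{"travel":[0,0,0.135],"roll":0,"hand":0.2},{"travel":[0,0,0.135],"roll":0,"hand":0.2},{"travel":[0,0,0.135],"roll":0,"hand":1},{"travel":[0,0,0.135],"roll":0,"hand":1},{"travel":[0,0,0.135],"roll":0,"hand":1},{"travel":[0,0,0.135],"roll":0,"hand":1},{"travel":[0,0,0.135],"roll":0,"hand":1},{"travel":[0,0,0.135],"roll":0,"hand":1}]' 40
```

```text
time: 3.58
position: [0.4658, -0.2505, 0.0701]
eef_rot: [3.139, 0.002, 1.539]
contact_force: [-0.1, 0.0, 5.6]
width: 0.0072
```

```bash
python3 -m pendant '[{"travel":[0,0,-0.04],"roll":0,"hand":1},{"travel":[0,0,-0.08],"roll":0,"hand":1},{"travel":[0,0,-0.13],"roll":0,"hand":1},{"travel":[0,0,-0.13],"roll":0,"hand":1},{"travel":[0,0,-0.13],"roll":0,"hand":1}]'
python3 - <<'E'
from h import *
s=robot.get_state(); print(s['position'],s['eef_rot'],s['contact_force'])
a=vision.camera('scene')[:,:,::-1]
def c(i,x,y,w=140,h=105): return cv2.resize(i[y:y+h,x:x+w],(700,525),interpolation=cv2.INTER_CUBIC)
cv2.imwrite('pics/v5.png',c(a,120,170))
p=s['position']; print(proj('scene',[p,p-[0,0,.022],p-[0,0,.03]]))
E
```

```text
time: 4.2
position: [0.4651, -0.2498, 0.1993]
eef_rot: [3.14, 0.002, 1.539]
contact_force: [-0.5, 1.3, -1.8]
width: 0.007
[ 0.46512685 -0.24979737  0.19926041] [3.14044703e+00 1.51638805e-03 1.53923310e+00] [-0.45523309  1.25982887 -1.80296658]
[[168.84575951 223.08083414]
 [171.22819822 228.58187155]
 [172.06870469 230.52259622]]
```

View pics/v5.png

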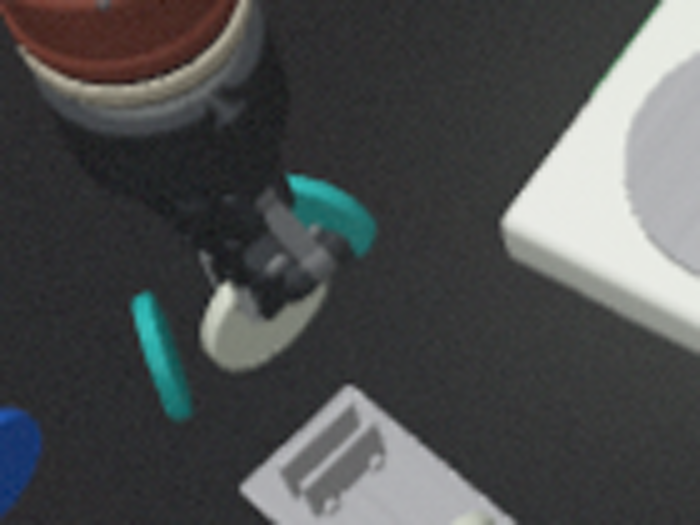

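The disc is held upright and centred between the fingers at scene px (173,233), and its rack place is empty. Carrying it to the pan.

```bash
python3 -m pendant '[{"travel":[0.055,0.007,0],"roll":0,"hand":1},{"travel":[0.11,0.014,0],"roll":0,"hand":1},{"travel":[0.165,0.021,0],"roll":0,"hand":1},{"travel":[0.21,0.026,0],"roll":0,"hand":1},{"travel":[0.235,0.0295,0],"roll":0,"hand":1},{"travel":[0.235,0.0295,0.04],"roll":0,"hand":1},{"travel":[0.235,0.0295,0.07],"roll":0,"hand":1},{"travel":[0.235,0.0295,0.085],"roll":0,"hand":1},{"travel":[0.235,0.0295,0.085],"roll":0,"hand":1}]'
```

```text
time: 5.38
position: [0.5012, -0.0156, 0.1122]
eef_rot: [-3.139, 0.0, 1.539]
contact_force: [0.0, 0.9, -0.2]
width: 0.0072
```

```bash
python3 -m pendant '[{"travel":[0,0,0.001],"roll":0,"hand":1},{"travel":[0,0,0.002],"roll":0,"hand":1},{"travel":[0,0,0.002],"roll":0,"hand":1}]'
```

```text
time: 5.75
position: [0.5014, -0.0157, 0.1111]
eef_rot: [-3.139, 0.0, 1.539]
contact_force: [-2.0, 0.3, 5.5]
width: 0.007
```

```bash
python3 -m pendant '[{"travel":[0,0,0],"roll":0,"hand":0},{"travel":[0,0,0],"roll":0,"hand":0},{"travel":[0,0,0],"roll":0,"hand":0},{"travel":[0,0,0],"roll":0,"hand":0},{"travel":[0,0.02,0.003],"roll":0,"hand":0},{"travel":[0,0.035,0.003],"roll":0,"hand":0},{"travel":[0,0.045,0.003],"roll":0,"hand":0},{"travel":[0,0.055,0.003],"roll":0,"hand":0},{"travel":[0,0.06,0.001],"roll":0,"hand":0},{"travel":[0,0.06,-0.05],"roll":0,"hand":0}]'
python3 - <<'E'
from h import *
a=vision.camera('scene')[:,:,::-1];b=vision.camera('top')[:,:,::-1]
def c(i,x,y,w=140,h=105): return cv2.resize(i[y:y+h,x:x+w],(400,300),interpolation=cv2.INTER_CUBIC)
cv2.imwrite('pics/v6.png',np.hstack([c(b,196,170),c(a,205,150)]))
E
```

```text
time: 7.0
position: [0.5585, -0.0171, 0.1567]
eef_rot: [-3.129, -0.001, 1.539]
contact_force: [0.4, 0.3, 0.5]
width: 0.0853
```

View pics/v6.png

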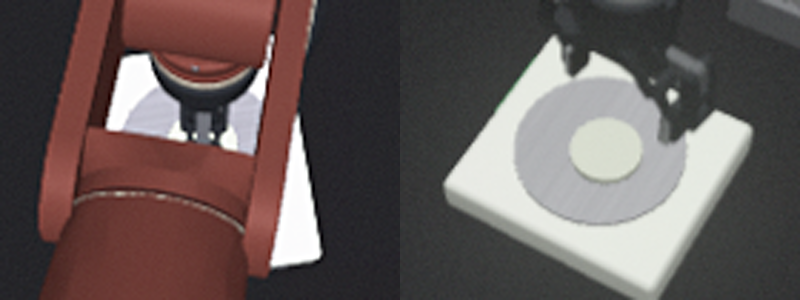

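The disc lies flat on the pan at scene px (277,202). I measure it exactly and let it rest.

```bash
python3 - <<'E'
from h import *
a=vision.camera('scene')
for d in vision.masks_of('disc_center','scene')[:7]:
    x,y,w,h=d['box']
    if 255<x<290 and 180<y<215:
        cs=max(cv2.findContours(d['region'].astype(np.uint8),0,1)[0],key=len); (e,ax,an)=cv2.fitEllipse(cs)
        print(d['confidence'],d['box'],e,ax,ray('scene',e,.056).round(4))
x=a[180:222,255:300].astype(int); w=(x[...,0]-x[...,2]>8)&(x[...,0]>120)
ys,xs=np.nonzero(w); print(w.sum(),xs.min()+255,xs.max()+255,ys.min()+180,ys.max()+180,ray('scene',((xs.min()+xs.max())/2+255,(ys.min()+ys.max())/2+180),.056).round(4), ray('scene',(xs.mean()+255,ys.mean()+180),.056).round(4))
th=np.linspace(0,6.28,60)
for z in(.05,.058): 
    P=np.c_[.532+.03*np.cos(th),-.0155+.03*np.sin(th),0*th+z]; q=proj('scene',P); print(q.min(0),q.max(0))
E
python3 -m pendant '[{"travel":[0,0,0],"roll":0.6,"hand":0},{"travel":[0,0,0],"roll":1.356,"hand":0},{"travel":[0,0,0],"roll":1.356,"hand":0},{"travel":[0,0,0],"roll":1.356,"hand":0},{"travel":[0,0,0],"roll":1.356,"hand":0},{"travel":[0,0,0],"roll":1.356,"hand":0},{"travel":[0,0,0],"roll":1.356,"hand":0},{"travel":[0,0,0],"roll":1.356,"hand":0},{"travel":[0,0,0],"roll":1.356,"hand":0}]'
```

```text
0.75 [261.7, 189.1, 26.0, 24.9] (276.5879211425781, 202.14022827148438) (22.104612350463867, 24.41551399230957) [ 0.5392 -0.0153  0.056 ]
226 266 288 192 213 [ 0.5406 -0.0155  0.056 ] [ 0.5402 -0.0155  0.056 ]
[261.4308328  191.22993661] [286.88818708 212.86002404]
[261.32754201 189.38129015] [286.95461986 211.10342351]
time: 8.32
position: [0.5614, -0.0176, 0.1612]
eef_rot: [-3.142, 0.002, 0.184]
contact_force: [-0.8, -0.0, -0.3]
width: 0.0855
```

```bash
python3 -m pendant '[{"travel":[-0.0256,-0.0067,0.02],"roll":0,"hand":0.2},{"travel":[-0.0256,-0.0067,0.05],"roll":0,"hand":0.2},{"travel":[-0.0256,-0.0067,0.07],"roll":0,"hand":0.2},{"travel":[-0.0256,-0.0067,0.076],"roll":0,"hand":0.2},{"travel":[-0.0256,-0.0067,0.076],"roll":0,"hand":0.2},{"travel":[-0.0256,-0.0067,0.076],"roll":0,"hand":0.2}]'
python3 - <<'E'
from h import *
s=robot.get_state(); print(s['position'],s['contact_force'],s['width'])
a=vision.camera('scene')[:,:,::-1]
cv2.imwrite('pics/v7.png',cv2.resize(a[150:240,220:340],(800,600),interpolation=cv2.INTER_CUBIC))
E
```

```text
time: 9.07
position: [0.5357, -0.0158, 0.0863]
eef_rot: [3.141, 0.0, 0.184]
contact_force: [0.1, 0.5, -0.5]
width: 0.0681
[ 0.53573645 -0.01580713  0.08629312] [ 0.09728488  0.48174057 -0.53026745] 0.06810277422182219
```

View pics/v7.png

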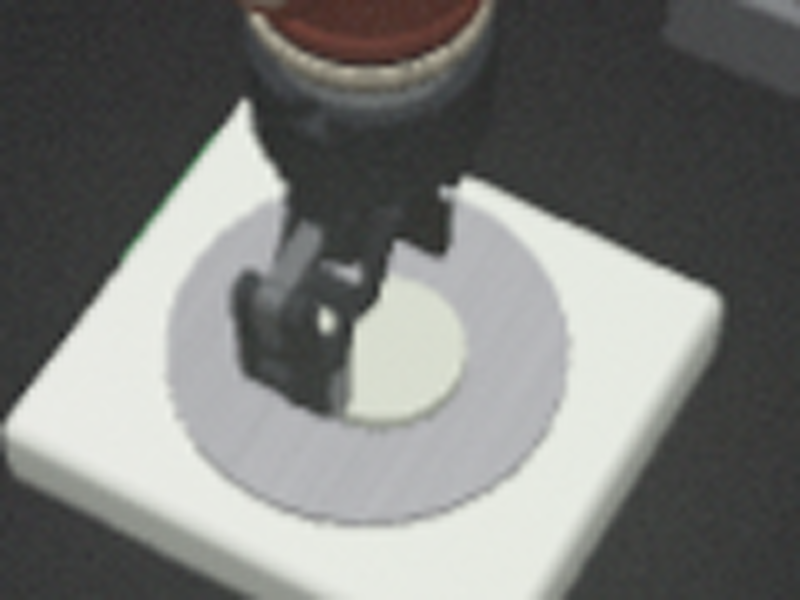

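The fingers straddle the disc: the near finger is at crop (300,380), and the disc's rim is seen from (350,400) to (465,350). Going down slowly.

```bash
python3 -m pendant '[{"travel":[0,0,0.005],"roll":0,"hand":0.2},{"travel":[0,0,0.009],"roll":0,"hand":0.2},{"travel":[0,0,0.012],"roll":0,"hand":0.2},{"travel":[0,0,0.012],"roll":0,"hand":0.2}]'
python3 -m pendant '[{"travel":[0,0,0.001],"roll":0,"hand":0.2},{"travel":[0,0,0.002],"roll":0,"hand":0.2},{"travel":[0,0,0.003],"roll":0,"hand":0.2}]'
```

```text
time: 9.62
position: [0.5354, -0.0158, 0.0739]
eef_rot: [3.141, 0.001, 0.184]
contact_force: [0.4, 0.9, 0.4]
width: 0.0682
time: 10.0
position: [0.5354, -0.0158, 0.0708]
eef_rot: [3.141, 0.001, 0.184]
contact_force: [-0.1, -0.3, 0.0]
width: 0.0686
```

```bash
python3 -m pendant '[{"travel":[0,0,0.001],"roll":0,"hand":0.2},{"travel":[0,0,0.002],"roll":0,"hand":0.2},{"travel":[0,0,0.003],"roll":0,"hand":0.2}]'
python3 -m pendant '[{"travel":[0,0,0.001],"roll":0,"hand":0.2},{"travel":[0,0,0.002],"roll":0,"hand":0.2}]'
```

```text
time: 10.38
position: [0.5355, -0.0158, 0.0678]
eef_rot: [3.141, 0.001, 0.184]
contact_force: [-0.1, -0.9, -0.5]
width: 0.0686
time: 10.62
position: [0.5355, -0.0158, 0.0657]
eef_rot: [3.141, 0.001, 0.184]
contact_force: [-0.1, -0.8, 0.0]
width: 0.0678
```

```bash
python3 -m pendant '[{"travel":[0,0,0.0012],"roll":0,"hand":0.2},{"travel":[0,0,0.0012],"roll":0,"hand":0.2}]'
python3 -m pendant '[{"travel":[0,0,0.0012],"roll":0,"hand":0.2},{"travel":[0,0,0.0012],"roll":0,"hand":0.2}]'
```

```text
time: 10.88
position: [0.5356, -0.0158, 0.0648]
eef_rot: [3.141, 0.001, 0.184]
contact_force: [-1.2, -0.0, 3.0]
width: 0.0686
time: 11.12
position: [0.5356, -0.0158, 0.0648]
eef_rot: [3.141, 0.001, 0.184]
contact_force: [-4.5, 0.2, 8.9]
width: 0.0683
```

```bash
python3 -m pendant '[{"travel":[0,0,-0.0035],"roll":0,"hand":0.2},{"travel":[0,0,-0.0035],"roll":0,"hand":0.2},{"travel":[0,0,-0.0035],"roll":0,"hand":0.5},{"travel":[0,0,-0.0035],"roll":0,"hand":0.5},{"travel":[0,0,-0.0035],"roll":0,"hand":0.5},{"travel":[0,0,-0.0035],"roll":0,"hand":0.5},{"travel":[0,0,-0.0035],"roll":0,"hand":0.5}]' 40
```

```text
time: 12.0
position: [0.536, -0.0159, 0.0687]
eef_rot: [3.141, 0.0, 0.184]
contact_force: [-0.1, -0.7, 4.9]
width: 0.0577
```

```bash
python3 -m pendant '[{"travel":[0,0,-0.04],"roll":0,"hand":0.5},{"travel":[0,0,-0.09],"roll":0,"hand":0.5},{"travel":[0,0,-0.115],"roll":0,"hand":0.5},{"travel":[0,0,-0.115],"roll":0,"hand":0.5},{"travel":[0,0,-0.115],"roll":0,"hand":0.5}]'
python3 - <<'E'
from h import *
s=robot.get_state(); print(s['position'],s['contact_force'],s['width'])
a=vision.camera('scene')[:,:,::-1].copy(); np.save('pics/s8.npy',a)
p=s['position']-[0,0,.018]; th=np.linspace(0,2*np.pi,80); R=Rz(.184)
big=cv2.resize(a[130:220,220:340],(800,600),interpolation=cv2.INTER_CUBIC)
for r in (.03,):
    q=proj('scene',p+np.c_[r*np.cos(th),r*np.sin(th),0*th+.004]); q=(q-[220,130])*6.667
    for i in q[::2].astype(int): cv2.circle(big,tuple(int(v) for v in i),2,(0,0,255),-1)
cv2.imwrite('pics/v8.png',big)
E
```

```text
time: 12.62
position: [0.5348, -0.0156, 0.1813]
eef_rot: [-3.141, 0.004, 0.184]
contact_force: [-0.2, 0.1, -1.6]
width: 0.0578
[ 0.53483527 -0.01559292  0.18131318] [-0.23265422  0.0543592  -1.5667452 ] 0.05780127869993283
```

View pics/v8.png

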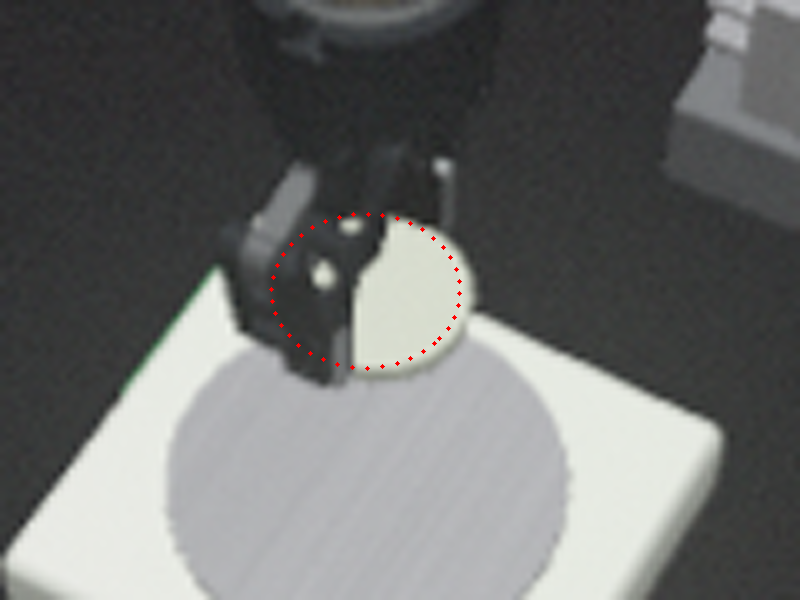

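The disc is held level and sits about 3 mm ahead of the jaw centre along tool x (right rim at crop 472 against 462 predicted). Moving to just in front of the cassette mouth, above tongue height.

```bash
python3 -m pendant '[{"travel":[-0.004,-0.04,0],"roll":0,"hand":0.5},{"travel":[-0.0044,-0.09,0],"roll":0,"hand":0.5},{"travel":[-0.0044,-0.14,0],"roll":0,"hand":0.5},{"travel":[-0.0044,-0.19,0],"roll":0,"hand":0.5},{"travel":[-0.0044,-0.235,0],"roll":0,"hand":0.5},{"travel":[-0.0044,-0.2553,0.02],"roll":0,"hand":0.5},{"travel":[-0.0044,-0.2553,0.05],"roll":0,"hand":0.5},{"travel":[-0.0044,-0.2553,0.064],"roll":0,"hand":0.5},{"travel":[-0.0044,-0.2553,0.064],"roll":0,"hand":0.5},{"travel":[-0.0044,-0.2553,0.064],"roll":0,"hand":0.5}]' 50
python3 - <<'E'
from h import *
s=robot.get_state(); print(s['position'],s['eef_rot'],s['contact_force'],s['width'])
a=vision.camera('scene')[:,:,::-1].copy(); b=vision.camera('top')[:,:,::-1].copy(); cv2.imwrite('pics/s9.png',a); cv2.imwrite('pics/t9.png',b)
S=np.array([.5555,.2479,.0908]); th=np.linspace(0,2*np.pi,80)
def draw(c,im,x,y):
    k=8; o=cv2.resize(im[y:y+75,x:x+50],(400,600),interpolation=cv2.INTER_CUBIC)
    def pts(P,col):
        for q in (proj(c,P)-[x,y])*k: cv2.circle(o,(int(q[0]),int(q[1])),1,col,-1)
    t=np.linspace(-.036,.036,20)
    L=lambda P:P@Rz(.183).T+S
    pts(L(np.c_[0*t-.027,t,0*t+.015]),(0,255,0))
    t=np.linspace(-.012,.012,12); pts(L(np.c_[0*t-.053,t,0*t-.004]),(0,255,0))
    t=np.linspace(-.053,-.027,12); pts(L(np.c_[t,0*t+.012,0*t-.004]),(0,255,0));pts(L(np.c_[t,0*t-.012,0*t-.004]),(0,255,0))
    p=s['position']-[0,0,.0147]+Rz(.184)@[.003,0,0]
    pts(p+np.c_[.03*np.cos(th),.03*np.sin(th),0*th+.004],(0,0,255))
    return o
cv2.imwrite('pics/v9.png',np.hstack([draw('scene',a,305,105),draw('top',b,130,180)]))
E
```

```text
time: 13.92
position: [0.484, 0.2345, 0.1179]
eef_rot: [-3.14, 0.004, 0.183]
contact_force: [-0.1, -0.1, -0.9]
width: 0.0569
[0.4839575  0.23445382 0.1179349 ] [-3.14046368  0.00352664  0.18325594] [-0.08834974 -0.05082315 -0.92641061] 0.056945945936541675
```

View pics/v9.png

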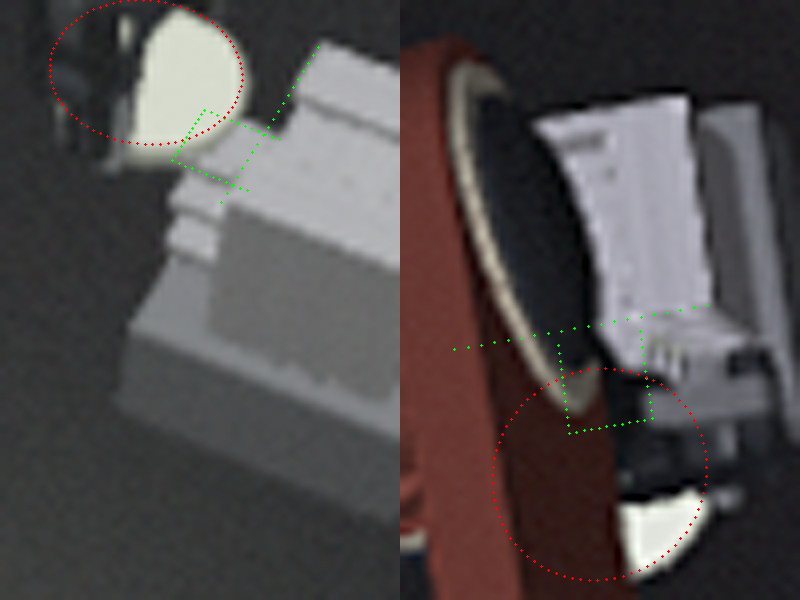

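Scene crop: the predicted roof line and tongue match the picture (roof corner at (320,43)). The disc is about 1 px ahead in the scene view and about 0.5 px behind in the top view, which is within the calibration error. Next I feel for the tongue height.

```bash
python3 -m pendant '[{"travel":[0.012,0,0],"roll":0,"hand":0.5},{"travel":[0.012,0,0.005],"roll":0,"hand":0.5},{"travel":[0.012,0,0.008],"roll":0,"hand":0.5},{"travel":[0.012,0,0.008],"roll":0,"hand":0.5}]'
python3 -m pendant '[{"travel":[0,0,0.001],"roll":0,"hand":0.5},{"travel":[0,0,0.002],"roll":0,"hand":0.5},{"travel":[0,0,0.002],"roll":0,"hand":0.5}]'
python3 -m pendant '[{"travel":[0,0,0.001],"roll":0,"hand":0.5},{"travel":[0,0,0.001],"roll":0,"hand":0.5}]'
python3 -m pendant '[{"travel":[0,0,0.001],"roll":0,"hand":0.5},{"travel":[0,0,0.001],"roll":0,"hand":0.5}]'
```

```text
time: 14.52
position: [0.4957, 0.2367, 0.1099]
eef_rot: [-3.14, 0.003, 0.183]
contact_force: [0.6, 0.4, 0.4]
width: 0.057
time: 14.9
position: [0.4957, 0.2367, 0.1087]
eef_rot: [-3.141, 0.003, 0.183]
contact_force: [-2.9, -1.1, 4.7]
width: 0.0575
time: 15.15
position: [0.4957, 0.2367, 0.1086]
eef_rot: [-3.141, 0.004, 0.184]
contact_force: [-3.9, -0.6, 7.3]
width: 0.057
time: 15.4
position: [0.4957, 0.2367, 0.1086]
eef_rot: [-3.141, 0.004, 0.184]
contact_force: [-4.1, -1.5, 6.7]
width: 0.0574
```

```bash
python3 -m pendant '[{"travel":[0,0,-0.0025],"roll":0,"hand":0.5},{"travel":[0,0,-0.0025],"roll":0,"hand":0.5},{"travel":[0.005,0,-0.0025],"roll":0,"hand":0.5},{"travel":[0.01,0,-0.0025],"roll":0,"hand":0.5},{"travel":[0.015,0,-0.0025],"roll":0,"hand":0.5},{"travel":[0.0165,0,-0.0025],"roll":0,"hand":0.5},{"travel":[0.0165,0,-0.0025],"roll":0,"hand":0.5}]'
python3 - <<'E'
from h import *
s=robot.get_state(); print(s['position'],s['eef_rot'],s['contact_force'],s['width'])
a=vision.camera('scene')[:,:,::-1].copy()
cv2.imwrite('pics/v10.png',cv2.resize(a[100:160,300:380],(800,600),interpolation=cv2.INTER_CUBIC))
E
```

```text
time: 16.27
position: [0.5121, 0.2398, 0.111]
eef_rot: [-3.141, 0.004, 0.184]
contact_force: [-1.2, -0.7, -0.4]
width: 0.0574
[0.51205746 0.23976294 0.11097025] [-3.14088425  0.00414427  0.18368919] [-1.20453094 -0.70555475 -0.44685791] 0.057426599150721354
```

View pics/v10.png

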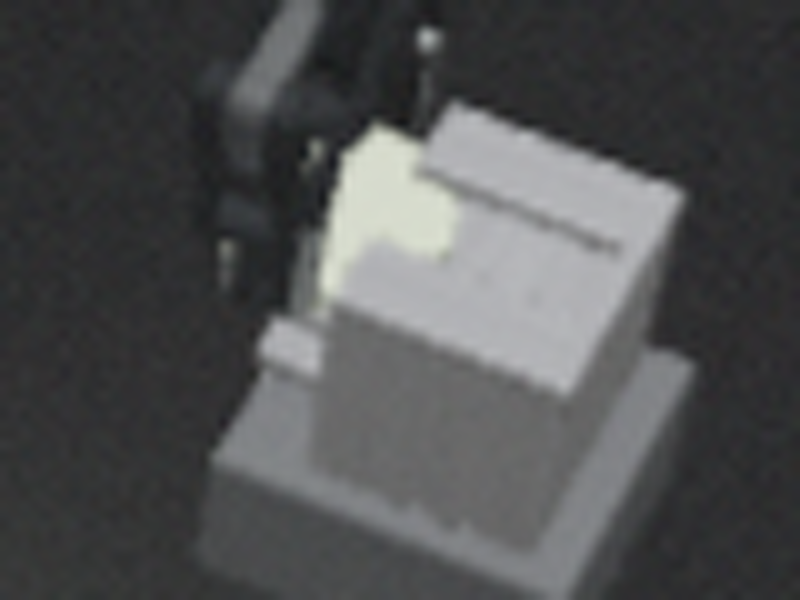

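The disc's front is in the slot between the roof strips (crop (455,215)). Lower it, let go and back off.

```bash
python3 -m pendant '[{"travel":[0,0,0.0018],"roll":0,"hand":0.5},{"travel":[0,0,0.0018],"roll":0,"hand":0.5},{"travel":[0,0,0.0018],"roll":0,"hand":0.15},{"travel":[0,0,0.0018],"roll":0,"hand":0.15},{"travel":[0,0,0.0018],"roll":0,"hand":0.15},{"travel":[0,0,-0.03],"roll":0,"hand":0.15},{"travel":[0,0,-0.06],"roll":0,"hand":0.15},{"travel":[-0.05,0,-0.06],"roll":0,"hand":1},{"travel":[-0.065,0,-0.06],"roll":0,"hand":1},{"travel":[-0.065,0,-0.06],"roll":0,"hand":1}]'
python3 -m pendant '[{"travel":[0,0,0],"roll":0,"hand":1},{"travel":[0,0,0],"roll":0,"hand":1},{"travel":[0,0,0],"roll":0,"hand":1}]'
python3 - <<'E'
from h import *
s=robot.get_state(); print(s['position'],s['eef_rot'],s['contact_force'],s['width'])
a=vision.camera('scene')[:,:,::-1].copy()
cv2.imwrite('pics/v11.png',cv2.resize(a[85:160,280:380],(800,600),interpolation=cv2.INTER_CUBIC))
E
```

```text
time: 17.58
position: [0.4478, 0.2278, 0.1711]
eef_rot: [-3.141, 0.004, 0.184]
contact_force: [0.2, 0.3, 0.4]
width: 0.0185
time: 17.95
position: [0.4483, 0.2279, 0.171]
eef_rot: [-3.141, 0.004, 0.184]
contact_force: [-0.2, 0.6, -0.4]
width: -0.0002
[0.44831291 0.22787922 0.17100166] [-3.14094762  0.00385053  0.1838605 ] [-0.18081172  0.58430264 -0.42254912] -0.00023353967197283157
```

View pics/v11.png

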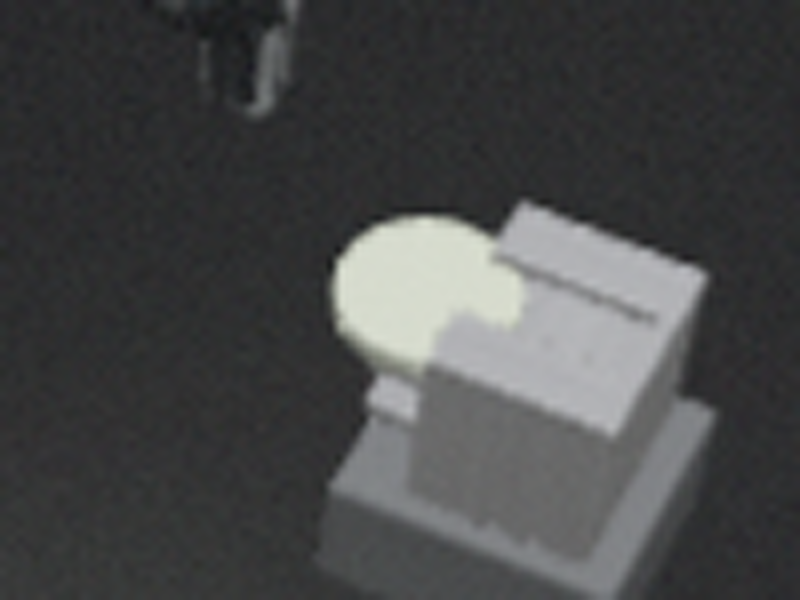

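The disc rests level on the tongue with its front under the roof. Now push it home with the shut fingers.

```bash
python3 -m pendant '[{"travel":[0,0,0.03],"roll":0,"hand":1},{"travel":[0,0,0.0545],"roll":0,"hand":1},{"travel":[0,0,0.0555],"roll":0,"hand":1},{"travel":[0.02,0,0.0555],"roll":0,"hand":1},{"travel":[0.03,0,0.0555],"roll":0,"hand":1},{"travel":[0.036,0,0.0555],"roll":0,"hand":1},{"travel":[0.042,0,0.0555],"roll":0,"hand":1},{"travel":[0.048,0,0.0555],"roll":0,"hand":1},{"travel":[0.053,0,0.0555],"roll":0,"hand":1},{"travel":[0.057,0,0.0555],"roll":0,"hand":1}]'
```

```text
time: 19.25
position: [0.5042, 0.2383, 0.1152]
eef_rot: [-3.141, 0.004, 0.184]
contact_force: [-0.2, 0.2, 0.6]
width: -0.0001
```

```bash
python3 -m pendant '[{"travel":[0.002,0,0],"roll":0,"hand":1},{"travel":[0.004,0,0],"roll":0,"hand":1},{"travel":[0.006,0,0],"roll":0,"hand":1}]'
python3 -m pendant '[{"travel":[0.001,0,0],"roll":0,"hand":1},{"travel":[0.002,0,0],"roll":0,"hand":1}]'
```

```text
time: 19.62
position: [0.5102, 0.2394, 0.1152]
eef_rot: [-3.141, 0.004, 0.184]
contact_force: [-0.6, -1.3, -0.2]
width: -0.0001
time: 19.88
position: [0.5121, 0.2398, 0.1151]
eef_rot: [-3.141, 0.004, 0.184]
contact_force: [-0.7, 0.4, 0.5]
width: -0.0004
```

```bash
python3 -m pendant '[{"travel":[0.001,0,0],"roll":0,"hand":1},{"travel":[0.002,0,0],"roll":0,"hand":1}]'
python3 -m pendant '[{"travel":[0.001,0,0],"roll":0,"hand":1},{"travel":[0.001,0,0],"roll":0,"hand":1}]'
python3 -m pendant '[{"travel":[0.001,0,0],"roll":0,"hand":1},{"travel":[0.001,0,0],"roll":0,"hand":1}]'
```

```text
time: 20.12
position: [0.5141, 0.2402, 0.1152]
eef_rot: [-3.141, 0.004, 0.184]
contact_force: [-0.8, -0.1, 0.4]
width: -0.0001
time: 20.38
position: [0.5151, 0.2404, 0.1151]
eef_rot: [-3.141, 0.005, 0.184]
contact_force: [-1.2, 0.0, 0.8]
width: -0.0001
time: 20.62
position: [0.5153, 0.2404, 0.115]
eef_rot: [-3.141, 0.007, 0.184]
contact_force: [-4.3, -0.4, 3.5]
width: -0.0001
```

```bash
python3 -m pendant '[{"travel":[0.0015,0,0],"roll":0,"hand":1},{"travel":[0.0015,0,0],"roll":0,"hand":1}]'
python3 -m pendant '[{"travel":[-0.01,0,0],"roll":0,"hand":1},{"travel":[-0.04,0,0],"roll":0,"hand":1},{"travel":[-0.06,0,-0.03],"roll":0,"hand":1},{"travel":[-0.08,0,-0.08],"roll":0,"hand":1},{"travel":[-0.1,0,-0.08],"roll":0,"hand":1},{"travel":[-0.1,0,-0.08],"roll":0,"hand":1}]'
python3 - <<'E'
from h import *
a=vision.camera('scene')[:,:,::-1].copy(); b=vision.camera('top')[:,:,::-1].copy(); k=8
S=np.array([.5555,.2479,.0942]); x,y=305,105
o=cv2.resize(a[y:y+75,x:x+62],(496,600),interpolation=cv2.INTER_CUBIC)
th=np.linspace(np.pi*.7,np.pi*1.3,25)
for q in (proj('scene',np.c_[.03*np.cos(th),.03*np.sin(th),0*th+.004]@Rz(.183).T+S)-[x,y])*k: cv2.circle(o,(int(q[0]),int(q[1])),1,(0,0,255),-1)
s=cv2.resize(a[200:350,130:400],(300,167)); t=cv2.resize(b[180:270,110:290],(300,150))
p=np.zeros((600,300,3),np.uint8); p[:167]=s; p[180:330]=t; p[340:590]=cv2.resize(a[240:310,160:244],(300,250))
cv2.imwrite('pics/v12.png',np.hstack([o,p]))
E
```

```text
time: 20.88
position: [0.5155, 0.2405, 0.115]
eef_rot: [-3.141, 0.011, 0.184]
contact_force: [-7.9, -2.1, 5.2]
width: -0.0001
time: 21.62
position: [0.4177, 0.2224, 0.1966]
eef_rot: [-3.141, 0.008, 0.185]
contact_force: [0.2, -0.1, 0.1]
width: 0.0002
```

View pics/v12.png

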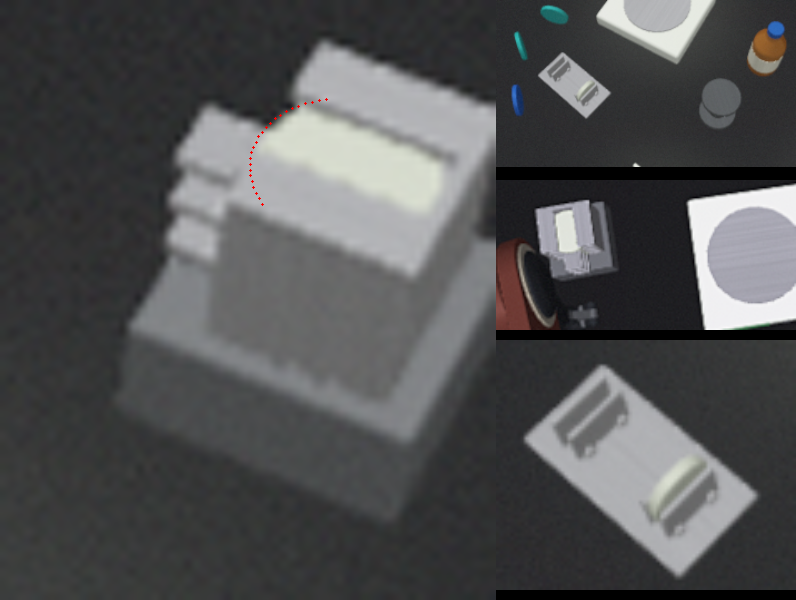

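The disc sits in the top slot and reaches its inner end, with its proud edge at (262,150). The pan is empty, and the small disc, bottle and pipe piece stand where they were. Handing in.

```bash
python3 -c "
from cell import hand_in
print(hand_in())"
```

```text
the job is handed in; nothing more can be done
None
```

The larger disc was laid flat on the balance pan, let go, picked up again by its rim and pushed into the top slot. I handed the job in at about 22 s of the 61 s allowed; no verdict was reported.

- **On the pan:** I stood the disc on edge on the pan, opened the jaws and tipped it over with one finger. It lay flat within about 1 cm of the pan centre, untouched for well over 0.3 s.
- **In the slot:** I set it on the tongue, then pushed with the shut fingers until it hit a hard stop at about 8 N. That was within about 1 mm of where I had worked out fully home to be. The last picture shows it at the inner end of the slot.
- **Other objects:** In the last picture the small disc, bottle and pipe piece look unmoved. The lower discs cannot be seen, but nothing pressed on them. The robot is clear of everything.
- **Checks that disagreed:**
  - The tongue, found by touch, was about 3 mm higher than the cameras gave; I used the touched height.
  - The two cameras differed by up to 5 mm along x.
  - The jaws read about 57.5 mm on the 60 mm rim. I put that down to the reading running a little low, as it also did on the 8 mm thickness.

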